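# Sweep the sprue stubs into the scrap pan

## Robot

A 7-joint arm with a two-finger parallel gripper is mounted at the origin on the work surface. World frame = base frame: x ahead of the robot, y to its left, z up, the work surface at z = 0. Lengths are in m, angles in rad, forces in N, time in s.
With the tool pointing down it reaches from about 0.425 to 1.025 m from the base axis. Payload 9.4 kg.
Tool frame: the origin (TCP) lies at the very end of the fingers, on their centre line; the grasp point (between the pads) lies 19 mm behind it (ctrl.grip_point_offset is the distance from the TCP to the grasp point, in m); z points along the fingers, y is the line along which they close (so a half turn about z gives the same grasp; the last joint's range is limited). The gripper opens to 85 mm and grips with 20 to 120 N. Pads are 22 mm wide; open, the fingers measure 114 mm over their backs; the gripper's body (76 mm by 85 mm) begins 54 mm behind the grasp point. The pads swing forward as they close: fully open they stand 13 mm farther back than shut.
Start: joints at [-1.386, 0.599, -0.003, 1.599, 0.002, 0.943, -0.08], TCP at [0.188, 0.7, 0.205] pointing down, gripper open.
Joint ranges: [-2.57, 2.57], [-0.35, 1.97], [-1.29, 1.29], [0.11, 2.56], [-1.05, 4.19], [0.11, 1.86], [-2.63, 2.63]. Speed limits (rad/s): [2.22, 2.22, 3.01, 3.01, 3.14, 3.14, 3.14].

## Interface

Orientations are given as a unit quaternion [x, y, z, w].
In Python, from rig import ctrl, cams gives the robot as it stands. The module is installed in compiled form; this text tells all that it offers.
- The arm moves only by the tool send_rows, never from a script. Its argument "moves" is text: rows parted by semicolons, each of 7 numbers parted by spaces: the turn, a rotation vector about the tool's x, y, z in degrees, then the shift along the tool's x, y, z in cm, then the finger opening in cm, from 0 to 8.54. In form: rx ry rz tx ty tz grip; .... A call has 1 to 5 rows; each row shifts and turns the commanded pose from where the row before left it, along the tool's axes as they then stand; what a row does not reach is not made up. A row lasts 1/12 s, in which the tool goes at most 41.7 mm and 7.16 degrees, less where a joint would pass 70% of its speed; a pose out of reach is approached as far as the arm can. A call with a gripper value outside its range is refused whole. The fingers move at their own pace and stop on an object; "newtons" is the grip in N (left out, the last holds). Time passes only in rows, so rows that do not move let the fingers close. It gives the time, the measured TCP pose, the force, the opening and the grip force at its end, in the units of the state.
- ctrl.get_state(): the state, without advancing time (a new reading comes with each control period).
- cams.capture(name): name is "scene" or "top" or "wrist"; returns the picture (420x560x3 uint8, red, green, blue); there is no depth.
- cams.get_calibration(name): a dict with "intrinsics" (3x3 intrinsics, pixels), "R" (3x3) and "t" (3): a world point X has camera coordinates R X + t; the wrist camera has in their place "mount" (4x4, takes a point from camera to tool coordinates, whose origin is the TCP and whose axes are the flange's). Camera axes: x right, y down, z forward; pixel columns grow to the right and rows downward; lengths in m; the calibration is good to about 2 mm. The wrist camera is an equidistant fisheye: a pixel r from the principal point sees the ray r / f radians off the axis. A picture is of the moment at which its call begins: read the wrist's pose just before it. get_calibration takes no time and is no camera call.
- ctrl.finish_job(): hands the job in; it is judged then, once.
Trained networks look in the newest picture that a camera, given by its name, has taken for a name from the list of things; names that differ only in an ending like _2 or _b are one class to them, and where a whole thing is asked for, a point or a joint stands for the part that bears it (a point fixed in the world has none). Each returns a list of dicts, best first, with "p" (0 to 1); they miss things now and then, are a little off and sometimes report something else, mostly with a low value. They report only what shows in the picture. A call takes as long as a camera call.
- cams.boxes_of(camera, target): "rect" ([centre column, centre row, width, height] in pixels, round what is visible of it).
- cams.place_of(camera, target): "location" ([column, row] in pixels: a listed point, or the origin of a listed thing).
The state is a dict: "time_s": time; "q": joint angles; "dq": joint speeds; "joint_torque": joint torques, N m; "eef_pos": TCP position; "eef_rot": TCP orientation; "wrist_force": force on the tool from outside, world axes, zero at the start; "wrist_torque": the same for the moment, N m; "gripper_width": opening from 0.0 (shut) to 1.0 (fully open); "finger_force": force on a finger pad.
Only numpy, scipy, OpenCV 4.12 (cv2) and the standard library are available. Lean on these libraries where they do the work, as an engineer would, in place of code of your own. Each camera call takes 0.05 s, during which the arm holds its last target. There are 200 camera calls.

## Task

Clear the foundry bench: with the fingertips, sweep the three stubby cast-iron sprue cones along the bench top into the open scrap pan until each lies wholly inside it, behind its front edge. Only push them steadily along the bench, never pick them up or flick them, and leave the ball-headed lid knob, the kettle lid and the tin standing where they are.

Things in the scene. Friction and masses are not known exactly. Their poses are not given: they have to be found in the camera images.
- pan: fixed sheet-metal scrap pan like a wide dustpan, wooden handle at its back (+x). 150 mm deep (its x), 240 mm wide (its y); open above and at the front (-x). Other three sides have walls 30 mm high, 4 mm thick. Floor level with the bench, no step. Origin at the floor's centre: front edge at x = -75 mm, inner back wall x = +71, inner side walls y = +-116 mm, in its frame
- stub0: sprue stub, a loose cast-iron truncated cone (110 g or so) standing on its wide end: 36 mm diameter at the bottom, 26 mm at the top, 20 mm high. Origin at the centre of its underside, z up
- stub1: sprue stub, a loose cast-iron truncated cone (110 g or so) standing on its wide end: 36 mm diameter at the bottom, 26 mm at the top, 20 mm high. Origin at the centre of its underside, z up
- stub2: sprue stub, a loose cast-iron truncated cone (110 g or so) standing on its wide end: 36 mm diameter at the bottom, 26 mm at the top, 20 mm high. Origin at the centre of its underside, z up
- stub0_mid (a point): centre of stub0, 10 mm above its underside
- stub1_mid (a point): centre of stub1, 10 mm above its underside
- stub2_mid (a point): centre of stub2, 10 mm above its underside
- lid_knob: finished lid knob, to be left alone: loose dark iron, a waisted stem with a ball head on a 30 mm diameter foot, head 32 mm in diameter, 55 mm high. It stands among the stubs. Origin at the centre of its underside, z up
- kettle_lid: finished iron kettle lid, to be left alone: loose, round, 110 mm diameter, 38 mm high with its little knob. Origin at the centre of its underside, z up
- tin: closed round tin with a paper label, to be left alone: loose, 64 mm diameter, 60 mm high. Origin at the centre of its underside, z up

How it is judged:
By the outcome, as a careful person would: the job done as asked, in the order asked, and still so for the second after the job is handed in, with the robot touching nothing.
It also fails if it takes over 56 s, if anything falls off the work surface, if the arm or the gripper's body presses on something with over 40 N, if the wrist force passes 120 N, or if a joint passes its speed limit or range.

## Working session

There is one attempt and no reset: what is moved stays moved. The work goes in short steps, Python scripts to look and compute and a tool call to move; the robot and the scene stay as the last step left them, time stands still between calls to the robot, and variables do not carry over. Pictures are saved under pics/ and viewed, at most 10 in all, crops included, and the job is handed in when it is done.

Besides the shell and the picture viewer there is one more tool, called after ">>>" by a JSON object that holds its "name" and its "arguments", one argument or row to a line. send_rows: Moves the arm, as the interface text tells. Its arguments: {"type":"object","properties":{"moves":{"type":"string"},"newtons":{"type":"number"}},"required":["moves"]}

```bash
mkdir -p pics; cat > h.py <<'E'
import numpy as np, cv2
from rig import ctrl, cams
def ray(cam,uv,z):
    c=cams.get_calibration(cam);K=np.array(c["intrinsics"]);R=np.array(c["R"]);t=np.array(c["t"])
    d=R.T@np.linalg.solve(K,[uv[0],uv[1],1]);o=-R.T@t
    return (o+d*(z-o[2])/d[2]).round(4)
E
python3 - <<'E'
from h import *
for n in ("top","scene"):
    im=cams.capture(n);cv2.imwrite(f"pics/{n}0.png",im[:,:,::-1])
    for t in ("pan","stub0","stub0_mid","lid_knob","kettle_lid","tin"):
        for d in cams.place_of(n,t)[:5]:
            print(n,t,round(d["p"],2),np.round(d["location"]),ray(n,d["location"],.01 if 'mid' in t else 0)[:2])
print(ctrl.get_state())
E
```

```text
top pan 0.66 [156. 180.] [0.586  0.2524]
top stub0 0.68 [324. 249.] [ 0.428  -0.1401]
top stub0 0.55 [309. 181.] [ 0.5845 -0.1056]
top stub0 0.5 [292. 151.] [ 0.6564 -0.0658]
top stub0_mid 0.6 [324. 248.] [ 0.4305 -0.1385]
top lid_knob 0.74 [272. 214.] [ 0.5071 -0.0185]
top kettle_lid 0.65 [414. 166.] [ 0.6218 -0.3521]
top tin 0.69 [414. 237.] [ 0.4546 -0.3476]
scene pan 0.85 [429. 230.] [0.577  0.2547]
scene stub0 0.84 [242. 247.] [ 0.5738 -0.1075]
scene stub0 0.77 [220. 209.] [ 0.4315 -0.1416]
scene stub0 0.66 [266. 272.] [ 0.6492 -0.0727]
scene stub0_mid 0.72 [242. 246.] [ 0.5833 -0.1081]
scene stub0_mid 0.56 [222. 204.] [ 0.4292 -0.137 ]
scene lid_knob 0.55 [282. 223.] [ 0.508  -0.0213]
scene kettle_lid 0.87 [ 97. 279.] [ 0.6219 -0.3507]
scene tin 0.66 [119. 226.] [ 0.4622 -0.342 ]
{'time_s': 0.7, 'q': array([-1.38572795,  0.59924932, -0.00249614,  1.59943282,  0.00182119,
        0.94286191, -0.07976756]), 'dq': array([ 7.22727291e-04,  2.00745385e-05,  2.17654866e-04, -1.41452568e-03,
        5.21654991e-04, -5.12878401e-05, -2.95089728e-04]), 'joint_torque': array([-1.05309588e-03, -7.76010132e+01,  1.56347495e+00, -2.58351481e+01,
        1.24526661e-02,  2.14185304e-03,  1.17229123e-05]), 'eef_pos': array([0.18763782, 0.70029501, 0.20539968]), 'eef_rot': array([1.30479347e-01, 9.91451027e-01, 2.36726770e-05, 3.42344718e-05]), 'wrist_force': array([0.12318264, 0.62284705, 0.23681172]), 'wrist_torque': array([ 0.0377044 ,  0.00891307, -0.01525483]), 'finger_force': 0.0, 'gripper_width': 1.0006465341891024}
```

View pics/top0.png

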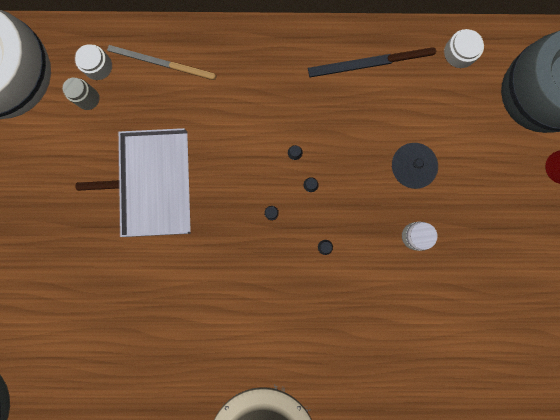

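View pics/scene0.png

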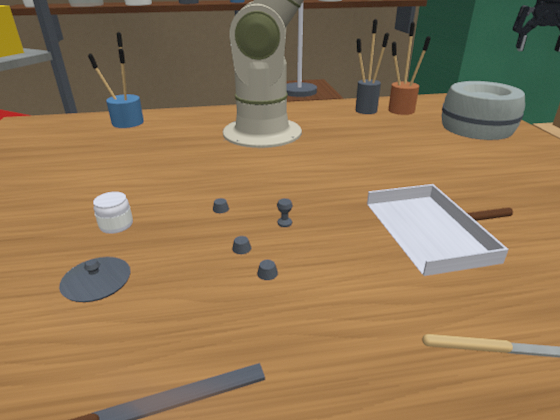

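The top view shows the stubs at (295,152), (311,184) and (325,247), with the knob at (271,213). The pan is at x 120–190, y 129–236 and opens to the right, which is world -y. The scene view agrees. Next I refine the positions with blob centroids.

```bash
cat >> h.py <<'E'
def blobs():
    im=cams.capture("top");g=im.max(2)[120:290,200:360]
    n,l,s,c=cv2.connectedComponentsWithStats((g<60).astype(np.uint8))
    return [(s[i,4],(c[i]+[200,120]).round(1),ray("top",c[i]+[200,120],.01)[:2]) for i in range(1,n) if s[i,4]>40]
E
python3 - <<'E'
from h import *
for b in blobs(): print(*b)
for uv in [(185.5,130),(189,234),(121,131),(122,235)]: print(uv,ray("top",uv,0.0)[:2],ray("top",uv,0.03)[:2])
E
```

```text
86 [294.8 154. ] [ 0.6472 -0.0712]
94 [310.5 184.9] [ 0.5748 -0.1075]
91 [271.3 212.7] [ 0.5102 -0.0173]
107 [324.5 246.7] [ 0.4328 -0.139 ]
(185.5, 130) [0.7059 0.1865] [0.6975 0.1794]
(189, 234) [0.4609 0.1726] [0.4604 0.1659]
(121, 131) [0.7028 0.3383] [0.6945 0.3263]
(122, 235) [0.4582 0.3267] [0.4578 0.315 ]
```

>>> {"name": "send_rows", "arguments": {
  "moves": "0 0 7 -3.1 -2.5 0 2; 0 0 7 -3.4 -2.1 0 2; 0 0 7 -3.6 -1.7 0 2; 0 0 7 -3.8 -1.3 0 2; 0 0 7 -3.9 -0.8 0 2"
}}

```text
time_s: 1.17
eef_pos: [0.3051, 0.5367, 0.2056]
eef_rot: [0.425, 0.905, 0.0, 0.0]
wrist_force: [2.0, -0.4, 0.4]
gripper_width: 0.297
finger_force: 0.0
```

>>> {"name": "send_rows", "arguments": {
  "moves": "0 0 7 -3.8 -0.6 0 2; 0 0 7 -3.8 -0.1 0 2; 0 0 7 -3.8 0.3 0 2; 0 0 7 -3.7 0.8 0 2; 0 0 7 -3.6 1.2 0 2"
}}

```text
time_s: 1.58
eef_pos: [0.4028, 0.3735, 0.2058]
eef_rot: [0.678, 0.735, 0.0, -0.0]
wrist_force: [-0.2, -0.6, 0.5]
gripper_width: 0.232
finger_force: 0.0
```

>>> {"name": "send_rows", "arguments": {
  "moves": "0 0 5 -3.5 1.7 0 2; 0 0 0 -3.5 1.8 0 2; 0 0 0 -3.5 1.8 0 2; 0 0 0 -3.5 1.8 0 2; 0 0 0 -3.5 1.8 0 2"
}}

```text
time_s: 2.0
eef_pos: [0.4947, 0.2, 0.2057]
eef_rot: [0.707, 0.707, 0.0, 0.0]
wrist_force: [0.9, 0.0, 0.5]
gripper_width: 0.234
finger_force: 0.0
```

>>> {"name": "send_rows", "arguments": {
  "moves": "0 0 0 -3.7 1.7 0 2; 0 0 0 -3.7 1.7 0 2; 0 0 0 -3.7 1.7 -1 2; 0 0 0 -3.7 1.7 -1 2; 0 0 0 -3.7 1.7 2 2"
}}

```text
time_s: 2.42
eef_pos: [0.581, 0.0175, 0.2112]
eef_rot: [0.707, 0.707, 0.003, 0.002]
wrist_force: [0.8, 0.4, -0.2]
gripper_width: 0.237
finger_force: 0.0
```

>>> {"name": "send_rows", "arguments": {
  "moves": "0 0 0 -3.7 1.7 2 2; 0 0 0 -3.7 1.7 2 2; 0 0 0 -3.7 1.7 2 2; 0 0 0 -2.0 0.5 2 2; 0 0 0 0 0 0 2"
}}

```text
time_s: 2.83
eef_pos: [0.6283, -0.1079, 0.1285]
eef_rot: [0.709, 0.705, -0.002, -0.0]
wrist_force: [-1.1, -0.6, -0.3]
gripper_width: 0.237
finger_force: 0.0
```

>>> {"name": "send_rows", "arguments": {
  "moves": "0 0 0 -1.4 0.9 1 2; 0 0 0 -1.3 1.0 2 2; 0 0 0 0 0 3 2; 0 0 0 0 0 2.5 2; 0 0 0 0 0 0 2"
}}

```text
time_s: 3.25
eef_pos: [0.6457, -0.1275, 0.0427]
eef_rot: [0.707, 0.707, -0.002, -0.003]
wrist_force: [0.3, 0.1, 0.0]
gripper_width: 0.239
finger_force: 0.0
```

```bash
python3 - <<'E'
from h import *
s=ctrl.get_state();print(s["eef_pos"],s["eef_rot"])
cv2.imwrite("pics/w1.png",cams.capture("wrist")[:,:,::-1])
cv2.imwrite("pics/s1.png",cams.capture("scene")[150:330,150:470,::-1].repeat(2,0).repeat(2,1))
E
```

```text
[ 0.64569736 -0.12753127  0.04265465] [ 0.70691155  0.70729426 -0.00175507 -0.00279232]
```

View pics/w1.png

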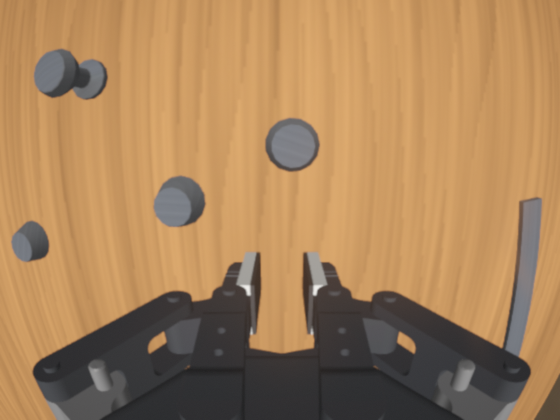

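View pics/s1.png

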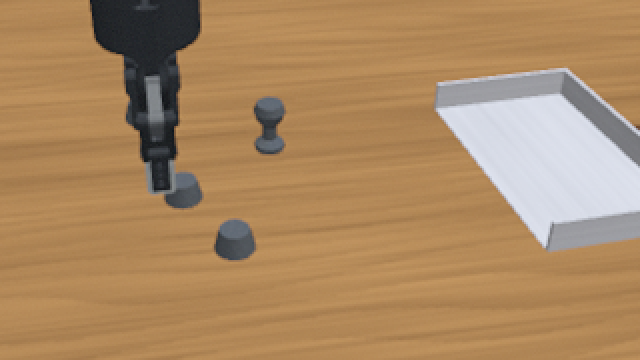

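The wrist view shows the nearest stub at (292,145), a little right of the finger centre line at about 282. The scene view shows the fingers behind it. Next I measure the offset.

```bash
cat >> h.py <<'E'
from scipy.spatial.transform import Rotation as Rn
def wray(uv,z,s):
    c=cams.get_calibration("wrist");K=np.array(c["intrinsics"]);M=np.array(c["mount"])
    p=np.array([(uv[0]-K[0,2]),(uv[1]-K[1,2])]);r=np.hypot(*p);th=r/K[0,0]
    d=np.r_[np.sin(th)*p/r,np.cos(th)];R=Rn.from_quat(s["eef_rot"]).as_matrix()
    o=s["eef_pos"]+R@M[:3,3];d=R@M[:3,:3]@d
    return (o+d*(z-o[2])/d[2]).round(4)
E
python3 - <<'E'
from h import *
s=ctrl.get_state()
for uv in [(292,145),(179,201),(31,242)]: print(wray(uv,.015,s))
print(wray((90,80),.0,s))
E
```

```text
[ 0.6547 -0.0729  0.015 ]
[ 0.5816 -0.1078  0.015 ]
[ 0.4411 -0.1405  0.015 ]
[ 0.5078 -0.0188  0.    ]
```

>>> {"name": "send_rows", "arguments": {
  "moves": "0 0 0 0 0.6 2 2; 0 0 0 0 0 1.2 2; 0 0 0 0 0 0.4 2; 0 0 0 1 0 0 2; 0 0 0 1.2 0 0 2"
}}

```text
time_s: 3.77
eef_pos: [0.6543, -0.1071, 0.0117]
eef_rot: [0.708, 0.706, 0.0, 0.0]
wrist_force: [-0.5, 0.4, -0.3]
gripper_width: 0.237
finger_force: 0.0
```

>>> {"name": "send_rows", "arguments": {
  "moves": "0 0 0 1.3 0 0 2; 0 0 0 1.4 0 0 2; 0 0 0 1.4 0 0 2; 0 0 0 1.4 0 0 2; 0 0 0 1.4 0 0 2"
}}

```text
time_s: 4.18
eef_pos: [0.6544, -0.0356, 0.0111]
eef_rot: [0.707, 0.707, 0.0, 0.0]
wrist_force: [0.1, 0.4, -1.3]
gripper_width: 0.236
finger_force: 0.0
```

```bash
python3 - <<'E'
from h import *
s=ctrl.get_state();print(s["eef_pos"],s["eef_rot"])
cv2.imwrite("pics/w2.png",cams.capture("wrist")[:,:,::-1])
E
```

```text
[ 0.65439187 -0.03563166  0.01108219] [7.06734593e-01 7.07478733e-01 2.40159220e-04 2.05287277e-05]
```

View pics/w2.png

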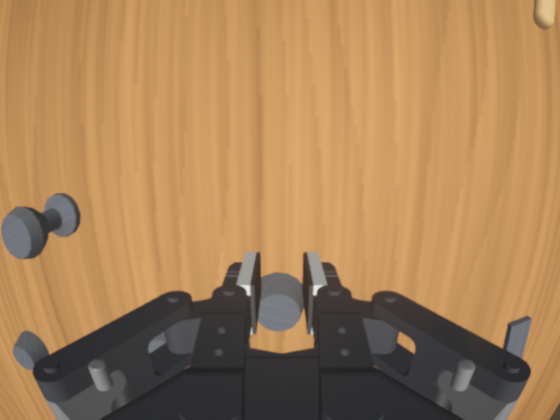

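```bash
python3 - <<'E'
from h import *
s=ctrl.get_state();print(ctrl.grip_point_offset)
for z in (0,.01,.02):print(wray((280,302),z,s))
for uv in [(259,255),(304,255),(255,330),(308,330)]: print(uv,wray(uv,.011,s),wray(uv,.02,s))
c=cams.get_calibration("wrist");print(np.round(c["mount"],3))
for b in blobs():print(*b)
im=cams.capture("scene");cv2.imwrite("pics/s2.png",cv2.resize(im[170:310,180:380,::-1],None,fx=4,fy=4))
E
```

```text
0.0187
[ 0.654  -0.0715  0.    ]
[ 0.6541 -0.0657  0.01  ]
[ 0.6541 -0.0599  0.02  ]
(259, 255) [ 0.6423 -0.035   0.011 ] [ 0.6429 -0.0314  0.02  ]
(304, 255) [ 0.6673 -0.0349  0.011 ] [ 0.6666 -0.0313  0.02  ]
(255, 330) [ 0.6386 -0.0858  0.011 ] [ 0.6395 -0.0795  0.02  ]
(308, 330) [ 0.6715 -0.0857  0.011 ] [ 0.6706 -0.0793  0.02  ]
[[ 0.    -0.966 -0.26   0.065]
 [ 1.     0.     0.     0.   ]
 [-0.    -0.26   0.966 -0.168]
 [ 0.     0.     0.     1.   ]]
237 [286.6 145.1] [ 0.6683 -0.0521]
54 [303.2 124.5] [ 0.7177 -0.0909]
2340 [208.4 222.6] [0.487  0.1266]
204 [216.6 168.5] [0.6124 0.11  ]
56 [309.8 186.8] [ 0.5704 -0.106 ]
67 [323.8 246.5] [ 0.4331 -0.1374]
```

View pics/s2.png

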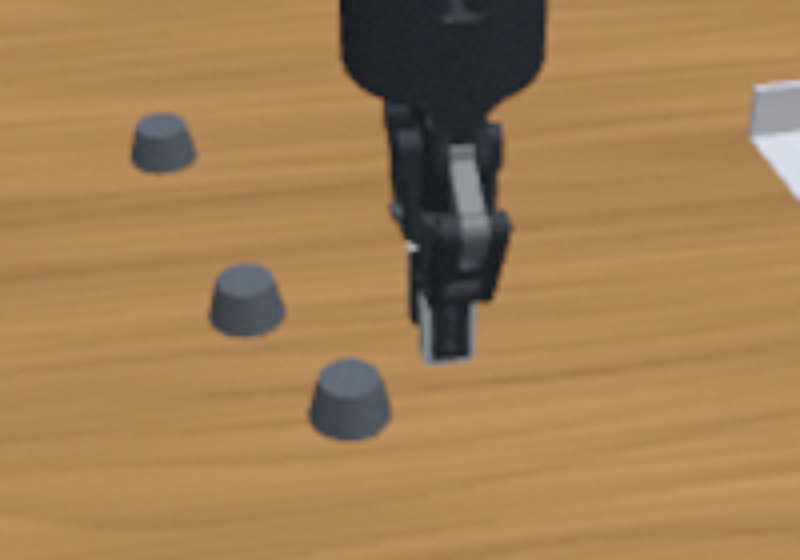

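The scene picture shows the fingertips passed above the stub, so at 2 cm opening the tips ride about 10 mm above the TCP. I'll back off over it, look again, and go lower using the force reading.

>>> {"name": "send_rows", "arguments": {
  "moves": "0 0 0 0 0 -3 2; 0 0 0 -2.5 0 0 2; 0 0 0 -3.5 0 0 2; 0 0 0 -3 0 0 2; 0 0 0 0 0 0 2"
}}

```text
time_s: 4.75
eef_pos: [0.6535, -0.1381, 0.0417]
eef_rot: [0.71, 0.704, -0.002, 0.003]
wrist_force: [-0.6, -1.1, -0.8]
gripper_width: 0.234
finger_force: 0.0
```

```bash
cat >> h.py <<'E'
def near():
    s=ctrl.get_state();cams.capture("wrist");print("tcp",s["eef_pos"].round(4))
    for t in ("stub0_mid","lid_knob"):
        for d in cams.place_of("wrist",t)[:4]: print(t,round(d["p"],2),np.round(d["location"]),wray(d["location"],.01 if 'mid' in t else 0,s)[:2])
E
python3 - <<'E'
from h import *
near()
E
```

```text
tcp [ 0.6535 -0.1381  0.0417]
stub0_mid 0.6 [ 20. 234.] [ 0.4347 -0.1415]
lid_knob 0.96 [84. 68.] [ 0.5125 -0.0189]
lid_knob 0.48 [163. 191.] [ 0.5727 -0.1121]
```

>>> {"name": "send_rows", "arguments": {
  "moves": "0 0 0 0.4 0 3 2; 0 0 0 0.4 0 0.6 2; 0 0 0 0 0 0 2"
}}

```text
time_s: 5.15
eef_pos: [0.6527, -0.1171, 0.0026]
eef_rot: [0.706, 0.708, -0.001, -0.002]
wrist_force: [-0.8, -0.3, 0.6]
gripper_width: 0.234
finger_force: 0.0
```

>>> {"name": "send_rows", "arguments": {
  "moves": "0 0 0 0 0 0.5 2; 0 0 0 0 0 0 2"
}}

```text
time_s: 5.32
eef_pos: [0.6544, -0.1194, -0.0003]
eef_rot: [0.707, 0.707, -0.0, -0.0]
wrist_force: [-0.6, 0.4, -0.7]
gripper_width: 0.236
finger_force: 0.0
```

>>> {"name": "send_rows", "arguments": {
  "moves": "0 0 0 0 0 0.4 2; 0 0 0 0 0 0 2"
}}

```text
time_s: 5.48
eef_pos: [0.6544, -0.1199, -0.0041]
eef_rot: [0.707, 0.707, 0.0, 0.0]
wrist_force: [-0.1, -0.5, -0.8]
gripper_width: 0.235
finger_force: 0.0
```

>>> {"name": "send_rows", "arguments": {
  "moves": "0 0 0 0.8 0 0.2 2; 0 0 0 1.0 0 0 2; 0 0 0 1.2 0 0 2; 0 0 0 1.2 0 0 2; 0 0 0 1.2 0 0 2"
}}

```text
time_s: 5.9
eef_pos: [0.6548, -0.0649, -0.0056]
eef_rot: [0.707, 0.707, 0.0, 0.001]
wrist_force: [1.1, -2.1, 3.6]
gripper_width: 0.235
finger_force: 2.2
```

```bash
python3 - <<'E'
from h import *
cv2.imwrite("pics/w3.png",np.vstack([cams.capture("wrist")[160:400,100:460,::-1],cv2.resize(cams.capture("scene")[200:300,220:370,::-1],(360,240))]))
E
```

```text
(no output)
```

View pics/w3.png

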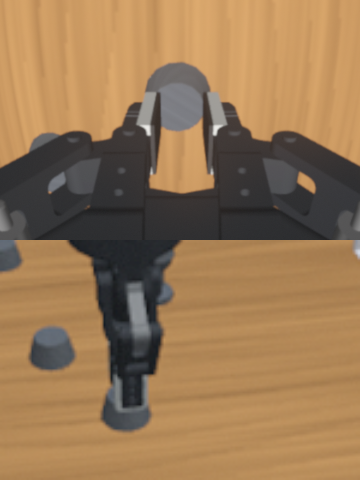

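>>> {"name": "send_rows", "arguments": {
  "moves": "0 0 0 1.4 -0.05 0 2; 0 0 0 1.4 -0.05 0 2; 0 0 0 1.4 -0.05 0 2; 0 0 0 1.4 -0.05 0 2; 0 0 0 1.4 -0.05 0 2"
}}

```text
time_s: 6.42
eef_pos: [0.6514, 0.0068, -0.0065]
eef_rot: [0.707, 0.708, 0.0, -0.0]
wrist_force: [-0.3, 0.5, 0.1]
gripper_width: 0.233
finger_force: 0.0
```

>>> {"name": "send_rows", "arguments": {
  "moves": "0 0 0 1.4 -0.05 0 2; 0 0 0 1.4 -0.05 0 2; 0 0 0 1.4 -0.05 0 2; 0 0 0 1.4 -0.05 0 2; 0 0 0 1.4 -0.05 0 2"
}}

```text
time_s: 6.83
eef_pos: [0.6492, 0.0755, -0.0062]
eef_rot: [0.707, 0.707, -0.0, 0.0]
wrist_force: [0.5, 0.3, 0.9]
gripper_width: 0.236
finger_force: 0.0
```

```bash
python3 - <<'E'
from h import *
near();cams.capture("scene")
for d in cams.place_of("scene","stub0"): print(d["p"],ray("scene",d["location"],0))
E
```

```text
tcp [ 0.6492  0.0755 -0.0062]
0.79 [ 0.6508 -0.0676  0.    ]
0.75 [ 0.4357 -0.1437  0.    ]
0.49 [ 0.5775 -0.106   0.    ]
```

The stub is still at (0.651,-0.068), so the tips again rode over its top. I'll feel for the bench here on empty ground.

>>> {"name": "send_rows", "arguments": {
  "moves": "0 0 0 0 0 0.4 2; 0 0 0 0 0 0 2"
}}

```text
time_s: 7.25
eef_pos: [0.6491, 0.0728, -0.0107]
eef_rot: [0.708, 0.707, -0.0, 0.0]
wrist_force: [-0.4, 0.4, -0.1]
gripper_width: 0.237
finger_force: 0.0
```

>>> {"name": "send_rows", "arguments": {
  "moves": "0 0 0 0 0 0.3 2; 0 0 0 0 0 0 2"
}}

```text
time_s: 7.42
eef_pos: [0.6491, 0.0734, -0.0138]
eef_rot: [0.707, 0.707, -0.0, -0.0]
wrist_force: [0.1, 0.7, 0.6]
gripper_width: 0.232
finger_force: 0.0
```

>>> {"name": "send_rows", "arguments": {
  "moves": "0 0 0 0 0 0.3 2; 0 0 0 0 0 0 2"
}}

```text
time_s: 7.58
eef_pos: [0.6491, 0.0739, -0.0167]
eef_rot: [0.707, 0.707, -0.0, -0.0]
wrist_force: [0.4, 0.4, -0.8]
gripper_width: 0.234
finger_force: 0.0
```

>>> {"name": "send_rows", "arguments": {
  "moves": "0 0 0 0 0 0.3 2; 0 0 0 0 0 0 2"
}}

```text
time_s: 7.75
eef_pos: [0.6491, 0.0742, -0.0197]
eef_rot: [0.707, 0.707, -0.0, -0.0]
wrist_force: [-0.3, -0.7, 0.1]
gripper_width: 0.232
finger_force: 0.0
```

>>> {"name": "send_rows", "arguments": {
  "moves": "0 0 0 0 0 0.3 2; 0 0 0 0 0 0 2"
}}

```text
time_s: 7.92
eef_pos: [0.6491, 0.0742, -0.0227]
eef_rot: [0.707, 0.707, -0.0, -0.0]
wrist_force: [-0.0, -1.2, 0.0]
gripper_width: 0.237
finger_force: 0.0
```

```bash
python3 - <<'E'
from h import *
cv2.imwrite("pics/s4.png",cv2.resize(cams.capture("scene")[190:330,240:440,::-1],None,fx=4,fy=4))
E
```

```text
(no output)
```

View pics/s4.png

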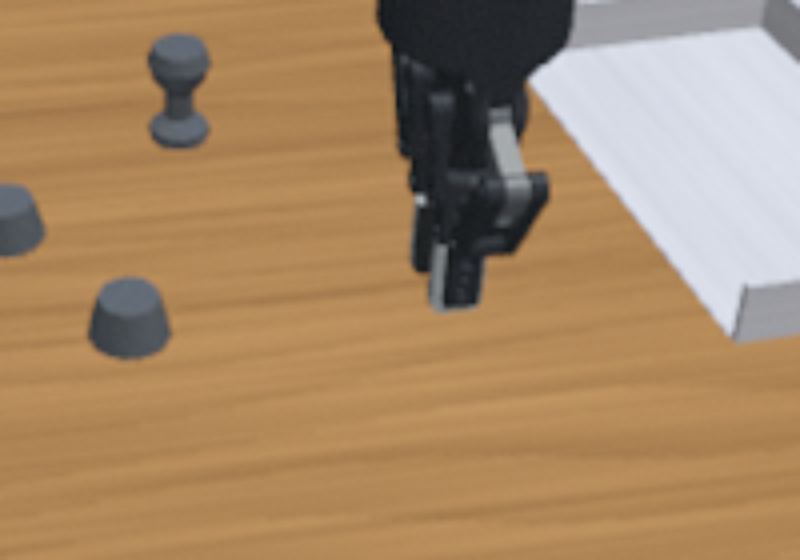

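```bash
python3 - <<'E'
from h import *
print(ctrl.get_state()["eef_pos"])
for z in (0,.005,.01,.015,.02,.03): print(z,ray("scene",(353.5,266.7),z)[:2], ray("scene",(350,267),z)[:2])
E
```

```text
[ 0.6491578   0.07418373 -0.02248819]
0 [0.6604 0.0766] [0.6602 0.0704]
0.005 [0.6661 0.0742] [0.6659 0.0682]
0.01 [0.6718 0.0719] [0.6716 0.0659]
0.015 [0.6776 0.0696] [0.6773 0.0637]
0.02 [0.6833 0.0673] [0.6831 0.0614]
0.03 [0.6947 0.0626] [0.6945 0.0569]
```

```bash
python3 - <<'E'
from h import *
s=ctrl.get_state()
for z in (.03,.05,.06,.07,.08): print(z,(wray((40,370),z,s)-s["eef_pos"])[:2],(wray((175,292),z,s)-s["eef_pos"])[:2])
c=ray
for px in [(240+545/4,190+180/4)]:
  for x in (.68,.7,.72):
    zs=np.linspace(0,.1,101);r=[ray("scene",px,z) for z in zs];print(x,zs[np.argmin([abs(q[0]-x) for q in r])])
E
```

```text
0.03 [-0.1480578  -0.06498373] [-0.0440578   0.00051627]
0.05 [-0.1223578  -0.04248373] [-0.0363578   0.01161627]
0.06 [-0.1094578  -0.03118373] [-0.0325578   0.01721627]
0.07 [-0.0966578  -0.01998373] [-0.0286578   0.02281627]
0.08 [-0.0837578  -0.00868373] [-0.0248578   0.02841627]
0.68 0.077
0.7 0.092
0.72 0.1
```

>>> {"name": "send_rows", "arguments": {
  "moves": "0 0 0 0 0 -4 2; 0 0 0 -2 0.1 -1 2; 0 0 0 -4 0.1 0 2; 0 0 0 -4 0.1 0 2; 0 0 0 -4 0.1 0 2"
}}

```text
time_s: 8.38
eef_pos: [0.6536, -0.0668, 0.0284]
eef_rot: [0.706, 0.708, 0.0, 0.0]
wrist_force: [0.4, 0.1, -0.6]
gripper_width: 0.233
finger_force: 0.0
```

>>> {"name": "send_rows", "arguments": {
  "moves": "0 0 0 -4 0.1 0 2; 0 0 0 -2.6 0 0 2; 0 0 0 0 0 3 2; 0 0 0 0 0 1.6 2; 0 0 0 0 0 0.4 2"
}}

```text
time_s: 8.8
eef_pos: [0.6526, -0.1323, -0.0246]
eef_rot: [0.708, 0.707, -0.001, -0.001]
wrist_force: [-0.2, 1.1, -0.1]
gripper_width: 0.238
finger_force: 0.0
```

>>> {"name": "send_rows", "arguments": {
  "moves": "0 0 0 0.8 0 -0.2 2; 0 0 0 1.0 0 0 2; 0 0 0 1.2 0 0 2; 0 0 0 1.2 0 0 2; 0 0 0 1.2 0 0 2"
}}

```text
time_s: 9.22
eef_pos: [0.6549, -0.0754, -0.0193]
eef_rot: [0.707, 0.708, 0.001, 0.0]
wrist_force: [0.1, -0.9, 0.3]
gripper_width: 0.231
finger_force: 0.4
```

>>> {"name": "send_rows", "arguments": {
  "moves": "0 0 0 1.3 0 0 2; 0 0 0 1.3 0 0 2; 0 0 0 1.3 0 0 2; 0 0 0 1.3 0 0 2; 0 0 0 1.3 0 0 2"
}}

```text
time_s: 9.63
eef_pos: [0.6546, -0.0119, -0.0199]
eef_rot: [0.707, 0.707, 0.0, 0.0]
wrist_force: [0.8, -2.9, 4.8]
gripper_width: 0.234
finger_force: 2.1
```

```bash
cat >>h.py <<'E'
def sc():
    cams.capture("scene")
    for t in ("stub0","lid_knob"):
        for d in cams.place_of("scene",t)[:4]: print(t,round(d["p"],2),ray("scene",d["location"],0)[:2])
E
python3 -c "
from h import *
sc();near()"
```

```text
stub0 0.83 [ 0.5732 -0.1042]
stub0 0.76 [0.6438 0.0096]
stub0 0.75 [ 0.4413 -0.1434]
lid_knob 0.7 [ 0.5079 -0.0197]
tcp [ 0.6541 -0.0106 -0.0205]
stub0_mid 0.71 [ 29. 384.] [ 0.4546 -0.1223]
stub0_mid 0.64 [ 21. 396.] [ 0.432  -0.1437]
lid_knob 0.82 [ 45. 265.] [ 0.51   -0.0175]
```

>>> {"name": "send_rows", "arguments": {
  "moves": "0 0 0 1.4 -0.05 0 2; 0 0 0 1.4 -0.05 0 2; 0 0 0 1.4 -0.05 0 2; 0 0 0 1.4 -0.05 0 2; 0 0 0 1.4 -0.05 0 2"
}}

```text
time_s: 10.35
eef_pos: [0.6516, 0.0594, -0.0202]
eef_rot: [0.707, 0.707, 0.0, -0.0]
wrist_force: [0.1, -1.9, 1.3]
gripper_width: 0.232
finger_force: 0.7
```

>>> {"name": "send_rows", "arguments": {
  "moves": "0 0 0 1.4 -0.05 0 2; 0 0 0 1.4 -0.05 0 2; 0 0 0 1.4 -0.05 0 2; 0 0 0 1.4 -0.05 0 2; 0 0 0 1.4 -0.05 0 2"
}}

```text
time_s: 10.77
eef_pos: [0.6492, 0.1287, -0.0202]
eef_rot: [0.707, 0.707, -0.0, -0.0]
wrist_force: [0.3, -0.2, -0.3]
gripper_width: 0.234
finger_force: 0.6
```

```bash
python3 -c "
from h import *
print(ctrl.get_state()['eef_pos']);sc()"
```

```text
[ 0.64915783  0.12866452 -0.02022107]
stub0 0.65 [ 0.574  -0.1119]
stub0 0.64 [ 0.436  -0.1489]
stub0 0.57 [0.6426 0.1551]
lid_knob 0.77 [ 0.5092 -0.0165]
```

>>> {"name": "send_rows", "arguments": {
  "moves": "0 0 0 1.4 -0.05 0 2; 0 0 0 1.4 -0.05 0 2; 0 0 0 1.4 -0.05 0 2; 0 0 0 1.4 -0.05 0 2; 0 0 0 1.4 -0.05 0 2"
}}

```text
time_s: 11.33
eef_pos: [0.6467, 0.1989, -0.0202]
eef_rot: [0.707, 0.707, 0.0, -0.0]
wrist_force: [0.3, -1.4, 0.6]
gripper_width: 0.236
finger_force: 0.8
```

>>> {"name": "send_rows", "arguments": {
  "moves": "0 0 0 1.2 0 0 2; 0 0 0 1 0 0 2; 0 0 0 0.7 0 0 2; 0 0 0 0.3 0 0 2; 0 0 0 0 0 0 2"
}}

```text
time_s: 11.75
eef_pos: [0.6467, 0.2301, -0.0203]
eef_rot: [0.707, 0.707, 0.0, -0.0]
wrist_force: [-0.7, -0.1, 0.2]
gripper_width: 0.237
finger_force: 0.0
```

```bash
python3 -c "
from h import *
print(ctrl.get_state()['eef_pos']);sc()"
```

```text
[ 0.64665334  0.23011207 -0.02030343]
stub0 0.78 [ 0.5755 -0.1069]
stub0 0.61 [ 0.4352 -0.1487]
stub0 0.54 [0.6451 0.2574]
lid_knob 0.88 [ 0.514  -0.0223]
```

>>> {"name": "send_rows", "arguments": {
  "moves": "0 0 0 -2 0 0 2; 0 0 0 -1 0 -3 2; 0 0 0 -3 0 -3 2; 0 0 0 -4 0 0 2; 0 0 0 -4 0 0 2"
}}

```text
time_s: 12.32
eef_pos: [0.6479, 0.0889, 0.0411]
eef_rot: [0.707, 0.708, 0.001, 0.001]
wrist_force: [0.2, -0.8, -1.0]
gripper_width: 0.236
finger_force: 0.0
```

>>> {"name": "send_rows", "arguments": {
  "moves": "0 0 0 -4 0 0 2; 0 0 0 -4 0 0 2; 0 0 0 -4 0 0 2; 0 0 0 -4 -2.0 0 2; 0 0 0 -4 -2.5 0 2"
}}

```text
time_s: 12.73
eef_pos: [0.6063, -0.1061, 0.0393]
eef_rot: [0.708, 0.707, 0.0, 0.001]
wrist_force: [0.4, -1.1, -0.3]
gripper_width: 0.232
finger_force: 0.0
```

>>> {"name": "send_rows", "arguments": {
  "moves": "0 0 0 -4 -2.5 0 2; 0 0 0 -2 0 0 2; 0 0 0 0 0 0 2"
}}

```text
time_s: 12.98
eef_pos: [0.5818, -0.1657, 0.0399]
eef_rot: [0.71, 0.704, -0.001, 0.001]
wrist_force: [0.0, 0.0, 0.5]
gripper_width: 0.233
finger_force: 0.0
```

```bash
python3 -c "
from h import *
near()"
```

```text
tcp [ 0.5818 -0.1657  0.0399]
stub0_mid 0.83 [ 72. 200.] [ 0.4311 -0.1416]
lid_knob 0.95 [171.  15.] [ 0.51   -0.0184]
```

>>> {"name": "send_rows", "arguments": {
  "moves": "0 0 0 0 0 3 2; 0 0 0 0 0 2.5 2; 0 0 0 0 0 0.5 2; 0 0 0 0.8 0 0 2; 0 0 0 1.2 0 0 2"
}}

```text
time_s: 13.55
eef_pos: [0.5841, -0.138, -0.0204]
eef_rot: [0.707, 0.707, -0.0, 0.0]
wrist_force: [0.4, 0.5, 0.0]
gripper_width: 0.231
finger_force: 0.0
```

>>> {"name": "send_rows", "arguments": {
  "moves": "0 0 0 1.2 0 0 2; 0 0 0 1.2 0 0 2; 0 0 0 1.2 0 0 2; 0 0 0 1.3 0 0 2; 0 0 0 1.3 0 0 2"
}}

```text
time_s: 13.97
eef_pos: [0.5844, -0.0747, -0.0201]
eef_rot: [0.707, 0.707, 0.0, 0.0]
wrist_force: [0.5, -0.2, 1.8]
gripper_width: 0.238
finger_force: 1.1
```

```bash
python3 -c "
from h import *
print(ctrl.get_state()['eef_pos']);sc()"
```

```text
[ 0.58442056 -0.0746793  -0.02011336]
stub0 0.88 [0.6493 0.2505]
stub0 0.6 [ 0.4271 -0.1482]
stub0 0.5 [ 0.572  -0.0536]
lid_knob 0.55 [ 0.5056 -0.0183]
```

>>> {"name": "send_rows", "arguments": {
  "moves": "0 0 0 1.4 0 0 2; 0 0 0 1.4 0 0 2; 0 0 0 1.4 0 0 2; 0 0 0 1.4 0 0 2; 0 0 0 1.4 0 0 2"
}}

```text
time_s: 14.53
eef_pos: [0.5843, -0.0072, -0.0206]
eef_rot: [0.708, 0.706, -0.0, 0.001]
wrist_force: [-0.6, -1.6, 1.1]
gripper_width: 0.23
finger_force: 1.0
```

>>> {"name": "send_rows", "arguments": {
  "moves": "0 0 0 1.4 0 0 2; 0 0 0 1.4 0 0 2; 0 0 0 1.4 0 0 2; 0 0 0 1.4 0 0 2; 0 0 0 1.4 0 0 2"
}}

```text
time_s: 14.95
eef_pos: [0.5844, 0.0629, -0.0206]
eef_rot: [0.708, 0.707, -0.0, 0.001]
wrist_force: [0.4, -1.9, 1.6]
gripper_width: 0.234
finger_force: 1.1
```

>>> {"name": "send_rows", "arguments": {
  "moves": "0 0 0 1.4 0 0 2; 0 0 0 1.4 0 0 2; 0 0 0 1.4 0 0 2; 0 0 0 1.4 0 0 2; 0 0 0 1.4 0 0 2"
}}

```text
time_s: 15.37
eef_pos: [0.5844, 0.1329, -0.0206]
eef_rot: [0.708, 0.707, -0.0, 0.001]
wrist_force: [0.2, -1.4, 1.2]
gripper_width: 0.235
finger_force: 1.1
```

```bash
python3 -c "
from h import *
print(ctrl.get_state()['eef_pos']);sc()"
```

```text
[ 0.58442917  0.13288221 -0.02058308]
stub0 0.67 [ 0.4314 -0.1471]
stub0 0.6 [0.6424 0.2542]
stub0 0.54 [0.5844 0.152 ]
lid_knob 0.72 [ 0.5094 -0.0194]
```

>>> {"name": "send_rows", "arguments": {
  "moves": "0 0 0 1.4 0 0 2; 0 0 0 1.4 0 0 2; 0 0 0 1.4 0 0 2; 0 0 0 1.4 0 0 2; 0 0 0 1.4 0 0 2"
}}

```text
time_s: 15.93
eef_pos: [0.5844, 0.2021, -0.0207]
eef_rot: [0.708, 0.706, -0.0, 0.0]
wrist_force: [-0.1, -1.5, 1.1]
gripper_width: 0.233
finger_force: 0.8
```

>>> {"name": "send_rows", "arguments": {
  "moves": "0 0 0 1.2 0 0 2; 0 0 0 0.8 0 0 2; 0 0 0 0.5 0 0 2; 0 0 0 0.2 0 0 2; 0 0 0 0 0 0 2"
}}

```text
time_s: 16.35
eef_pos: [0.584, 0.2308, -0.0208]
eef_rot: [0.707, 0.707, -0.0, 0.0]
wrist_force: [-0.1, -1.1, -0.4]
gripper_width: 0.237
finger_force: 0.1
```

```bash
python3 -c "
from h import *
print(ctrl.get_state()['eef_pos']);sc()"
```

```text
[ 0.58401725  0.23082264 -0.02076074]
stub0 0.71 [ 0.5129 -0.0203]
stub0 0.67 [0.6399 0.2536]
stub0 0.65 [ 0.4337 -0.1457]
stub0 0.6 [0.578  0.2606]
lid_knob 0.93 [ 0.5065 -0.0172]
lid_knob 0.7 [ 0.4553 -0.3416]
```

>>> {"name": "send_rows", "arguments": {
  "moves": "0 0 0 -2 0 0 2; 0 0 0 -1 0 -3 2; 0 0 0 -3 0 -3 2; 0 0 0 -4 0 0 2; 0 0 0 -4 0 0 2"
}}

```text
time_s: 16.92
eef_pos: [0.5849, 0.0907, 0.0404]
eef_rot: [0.706, 0.708, 0.001, 0.001]
wrist_force: [0.1, -0.6, -0.4]
gripper_width: 0.233
finger_force: 0.0
```

>>> {"name": "send_rows", "arguments": {
  "moves": "0 0 0 -4 0 0 2; 0 0 0 -4 0 0 2; 0 0 0 -4 0 0 2; 0 0 0 -4 0 0 2; 0 0 0 -4 0 0 2"
}}

```text
time_s: 17.33
eef_pos: [0.5835, -0.1111, 0.0388]
eef_rot: [0.707, 0.707, 0.0, -0.0]
wrist_force: [0.5, -0.0, 0.7]
gripper_width: 0.233
finger_force: 0.0
```

>>> {"name": "send_rows", "arguments": {
  "moves": "0 0 0 -1.8 -3 0 2; 0 0 0 -1.8 -3 0 2; 0 0 0 -1.8 -3 0 2; 0 0 0 -1.8 -3 0 2; 0 0 0 -1.6 -3 0 2"
}}

```text
time_s: 17.75
eef_pos: [0.4323, -0.198, 0.0389]
eef_rot: [0.707, 0.707, -0.0, 0.0]
wrist_force: [-0.5, -1.2, -1.2]
gripper_width: 0.234
finger_force: 0.0
```

```bash
python3 -c "
from h import *
near()
for d in cams.boxes_of('wrist','stub0'): print(d)"
```

```text
tcp [ 0.4323 -0.198   0.0389]
stub0_mid 0.85 [281. 141.] [ 0.4324 -0.1402]
stub0_mid 0.23 [284. 143.] [ 0.4343 -0.1411]
{'rect': [280.1, 145.4, 53.5, 57.9], 'p': 0.66}
```

>>> {"name": "send_rows", "arguments": {
  "moves": "0 0 0 0 0 3 2; 0 0 0 0 0 2.4 2; 0 0 0 0 0 0.5 2; 0 0 0 1.2 0 0 2; 0 0 0 1.2 0 0 2"
}}

```text
time_s: 18.37
eef_pos: [0.4346, -0.1725, -0.0207]
eef_rot: [0.707, 0.707, 0.0, -0.0]
wrist_force: [0.4, 0.4, -0.2]
gripper_width: 0.236
finger_force: 0.0
```

>>> {"name": "send_rows", "arguments": {
  "moves": "0 0 0 1.2 0 0 2; 0 0 0 1.2 0 0 2; 0 0 0 1.2 0.1 0 2; 0 0 0 1.3 0.1 0 2; 0 0 0 1.3 0.1 0 2"
}}

```text
time_s: 18.78
eef_pos: [0.4389, -0.1096, -0.0189]
eef_rot: [0.705, 0.709, 0.0, -0.001]
wrist_force: [0.5, 0.2, -0.8]
gripper_width: 0.233
finger_force: 0.3
```

>>> {"name": "send_rows", "arguments": {
  "moves": "0 0 0 1.3 0.1 0 2; 0 0 0 1.3 0.1 0 2; 0 0 0 1.3 0.1 0 2; 0 0 0 1.3 0.1 0 2; 0 0 0 1.3 0.1 0 2"
}}

```text
time_s: 19.2
eef_pos: [0.4455, -0.0446, -0.017]
eef_rot: [0.707, 0.708, -0.001, -0.002]
wrist_force: [0.4, 0.4, -0.1]
gripper_width: 0.233
finger_force: 0.3
```

```bash
python3 -c "
from h import *
print(ctrl.get_state()['eef_pos']);sc()"
```

```text
[ 0.44553714 -0.04455099 -0.01695085]
stub0 0.59 [0.6357 0.259 ]
stub0 0.49 [ 0.4476 -0.0278]
stub0 0.48 [0.586  0.2511]
lid_knob 0.74 [ 0.5096 -0.0186]
```

>>> {"name": "send_rows", "arguments": {
  "moves": "0 0 0 1.2 0 0.2 2; 0 0 0 1.2 0 0.1 2; 0 0 0 1.3 0 0 2; 0 0 0 1.3 0 0 2; 0 0 0 1.3 0 0 2"
}}

```text
time_s: 19.77
eef_pos: [0.4463, 0.016, -0.0183]
eef_rot: [0.708, 0.707, -0.002, -0.003]
wrist_force: [-0.6, -2.3, 1.8]
gripper_width: 0.232
finger_force: 1.9
```

```bash
python3 -c "
from h import *
print(ctrl.get_state()['eef_pos']);sc()"
```

```text
[ 0.44628922  0.01602484 -0.01828218]
stub0 0.79 [0.5803 0.2537]
stub0 0.64 [0.6406 0.2591]
stub0 0.59 [0.4333 0.0372]
lid_knob 0.81 [ 0.5056 -0.0179]
```

>>> {"name": "send_rows", "arguments": {
  "moves": "0 0 0 1.2 0.1 0 2; 0 0 0 1.2 0.3 0 2; 0 0 0 1.2 0.5 0 2; 0 0 0 1.2 0.5 0 2; 0 0 0 1.2 0.5 0 2"
}}

```text
time_s: 20.33
eef_pos: [0.4649, 0.0755, -0.0186]
eef_rot: [0.708, 0.706, -0.003, -0.003]
wrist_force: [-0.4, -0.6, 0.9]
gripper_width: 0.237
finger_force: 0.7
```

```bash
python3 -c "
from h import *
s=ctrl.get_state();print(s['eef_pos']);sc()
im=cams.capture('wrist');cv2.imwrite('pics/w5.png',np.vstack([im[160:400,100:460,::-1],cv2.resize(cams.capture('scene')[160:280,250:430,::-1],(360,240))]))"
```

```text
[ 0.46493934  0.07550963 -0.01855906]
stub0 0.77 [0.5842 0.2583]
stub0 0.66 [0.4561 0.0933]
stub0 0.5 [0.6384 0.2554]
lid_knob 0.67 [ 0.504  -0.0211]
```

View pics/w5.png

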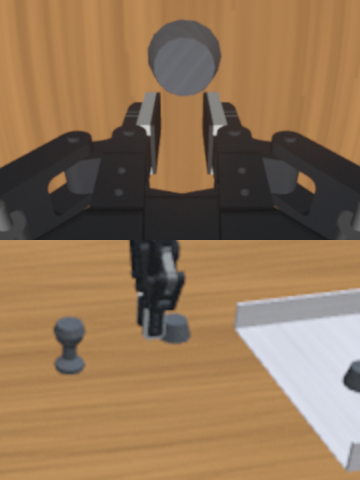

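>>> {"name": "send_rows", "arguments": {
  "moves": "0 0 0 1.1 0.6 0 2; 0 0 0 1.1 0.6 0 2; 0 0 0 1.1 0.6 0 2; 0 0 0 1.1 0.6 0 2; 0 0 0 1.1 0.6 0 2"
}}

```text
time_s: 21.0
eef_pos: [0.4943, 0.1301, -0.0188]
eef_rot: [0.708, 0.706, -0.003, -0.003]
wrist_force: [-0.8, -2.4, 2.9]
gripper_width: 0.235
finger_force: 1.2
```

```bash
python3 -c "
from h import *
s=ctrl.get_state();print(s['eef_pos']);sc()"
```

```text
[ 0.49428337  0.1300918  -0.01878887]
stub0 0.73 [0.5808 0.2564]
stub0 0.72 [0.6396 0.2604]
stub0 0.7 [0.4958 0.1469]
stub0 0.48 [0.567  0.2597]
lid_knob 0.67 [ 0.5133 -0.0224]
```

>>> {"name": "send_rows", "arguments": {
  "moves": "0 0 0 1.1 0.6 0 2; 0 0 0 1.1 0.6 0 2; 0 0 0 1.2 0.5 0 2; 0 0 0 1.3 0.2 0 2; 0 0 0 1.3 0 0 2"
}}

```text
time_s: 21.57
eef_pos: [0.5138, 0.1898, -0.0189]
eef_rot: [0.708, 0.706, -0.003, -0.003]
wrist_force: [-0.9, -1.1, 0.8]
gripper_width: 0.231
finger_force: 0.6
```

>>> {"name": "send_rows", "arguments": {
  "moves": "0 0 0 1.2 0 0 2; 0 0 0 1.1 0 0 2; 0 0 0 0.9 0 0 2; 0 0 0 0.6 0 0 2; 0 0 0 0.2 0 0 2"
}}

```text
time_s: 21.98
eef_pos: [0.5133, 0.2326, -0.019]
eef_rot: [0.707, 0.707, -0.002, -0.003]
wrist_force: [0.1, -1.3, 0.9]
gripper_width: 0.23
finger_force: 0.8
```

>>> {"name": "send_rows", "arguments": {
  "moves": "0 0 0 0 0 0 2; 0 0 0 -2 0 0 2; 0 0 0 -1 0 -3 2; 0 0 0 -3 0 -4 2; 0 0 0 -3 0 -4 2"
}}

```text
time_s: 22.4
eef_pos: [0.5135, 0.1504, 0.0781]
eef_rot: [0.707, 0.707, -0.003, -0.004]
wrist_force: [0.5, -1.1, 1.0]
gripper_width: 0.236
finger_force: 0.0
```

>>> {"name": "send_rows", "arguments": {
  "moves": "0 0 0 -3.5 0 -2 2; 0 0 0 -4 0 -1 2; 0 0 0 -4 0 0 2; 0 0 0 -4 0 0 2; 0 0 0 -3 0 0 2"
}}

```text
time_s: 22.82
eef_pos: [0.514, -0.0371, 0.108]
eef_rot: [0.708, 0.706, -0.002, -0.003]
wrist_force: [0.6, -0.4, -0.1]
gripper_width: 0.229
finger_force: 0.0
```

```bash
python3 -c "
from h import *
sc();im=cams.capture('top')
for t in ('stub0','kettle_lid','tin','lid_knob'):
  for d in cams.place_of('top',t)[:4]: print(t,round(d['p'],2),ray('top',d['location'],0)[:2])
cv2.imwrite('pics/end.png',np.vstack([cv2.resize(im[110:260,100:360,::-1],(520,300)),cv2.resize(cams.capture('scene')[170:300,280:505,::-1],(520,300))]))"
```

```text
stub0 0.67 [0.5155 0.2489]
stub0 0.51 [0.5818 0.254 ]
stub0 0.37 [ 0.4628 -0.3469]
lid_knob 0.58 [ 0.5075 -0.0196]
stub0 0.67 [0.6445 0.2492]
stub0 0.51 [0.5846 0.2535]
kettle_lid 0.91 [ 0.6189 -0.3484]
kettle_lid 0.47 [0.5839 0.2553]
tin 0.9 [ 0.4583 -0.3509]
tin 0.4 [0.5855 0.2554]
```

View pics/end.png

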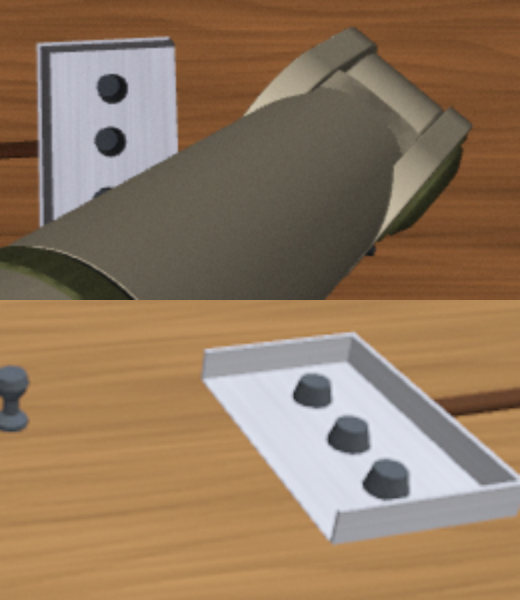

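The final picture shows all three stubs standing well inside the pan. The knob, lid and tin measure where they started, and the arm is clear.

```bash
python3 -c "
from rig import ctrl
print(ctrl.finish_job())"
```

```text
the job is handed in; nothing more can be done
None
```

All three sprue stubs are in the scrap pan, well behind its front edge, with the knob, lid and tin measured where they started; the job was handed in at about 23 s, after two early passes where the fingertips rode over the first stub, the second touching its top lightly.

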